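# Charge the tumbler barrel through the spring-gated hopper

### The job

Tip all six brass blanks from the scoop into the hopper while its gate is shut, not touching the blanks with the fingers, and set the scoop back down flat on the bench. Then grip the black knob and pull the spring-loaded gate out until the whole red line has just come out of the guide's front edge, so that the blanks drop into the barrel, and finish still holding the gate steady at that mark: do not let go. Leave the oil bottle, the vee block and the grease tin alone.

Things in the scene. Friction and masses are not known exactly. Their poses are not given: they have to be found in the camera images.
- stand: Filling stand fixed to the bench: blue base 170 x 150 x 10 mm, deck on four posts, steel hopper on top. Origin: centre of the base's underside, on the vertical axis of hopper, spout and barrel. The gate is pulled along its -x. Above the origin: deck 98 to 104 mm, aluminium gate guide up to 119 mm, hopper neck (bore 46 mm) from 116 mm, then the cone, rim at 186 mm.
- hopper_mouth (a point): Centre of the hopper's open mouth, level with its rim: 186 mm above the bench, inner radius 65 mm (outer 68 mm). The cone slopes at about 50 degrees to the neck, whose floor is the shut gate (its top 114 mm above the bench).
- guide_edge (a point): Middle of the top front edge of the aluminium gate guide, 85 mm along the stand's -x from the stand's axis, 119 mm above the bench: the edge at which the red line on the gate must show.
- gate (a joint): Pull-out of the flat steel gate in m: 0 shut, growing along the stand's -x, end stop 0.065. Its 46 mm square opening lines up with neck and spout at 0.050; there an 8 mm wide red line across the gate has just wholly come out of the guide's front edge (it begins to show at 0.042). Springs draw the gate shut when let go: 3.3 N at 0, rising 110 N per m to 9 N at 0.050.
- knob_grip (a point): Grip point on the axis of the gate's upright black knob, a straight cylinder 22 mm in diameter on the gate's front end, its foot 114 mm and its top 150 mm above the bench; this point 138 mm. When shut, 125 mm along the stand's -x from the stand's axis. Best pinched from above across the pull direction. A crossbar 98 mm long, top 116 mm above the bench, lies 18 mm behind the knob.
- barrel: Clear tumbler barrel with an orange foot, upright in a shallow locating ring under the spout: 68 mm diameter, 79 mm tall, mouth bore 52 mm. Origin: centre of its underside (10 mm above the bench); the stand's spout (bore 44 mm) ends 6 mm above its rim.
- scoop: Aluminium scoop with red handle, lying level. Bowl 90 (x) x 66 (y) mm, floor 3 mm, back and sides 36 mm high (sides 21 mm over the front 31 mm), front open. Nose to its +x, handle to -x. Origin: underside of the floor at the bowl's centre. About 0.14 kg empty. Blanks stay put when it is level and slide out over the nose when it is tipped nose-down by over 40 degrees (50 to 60 is sure).
- scoop_grip (a point): Grip point on the scoop's handle: 80 mm behind the scoop's origin along its -x, 34 mm above its underside. The handle is a flat-sided bar 18 mm wide (y), 20 mm high (24 to 44 mm above the scoop's underside) running from 45 to 150 mm behind the origin.
- scoop_nose (a point): Middle of the scoop's front edge, on top of the floor: 45 mm ahead of the origin, 3 mm above the underside.
- blank1: Brass blank 1 of 6: plain turned cylinder 12 mm in diameter, 12 mm long, 11.5 g, standing in the scoop's bowl at the start. Origin: centre of one end face.
- blank2: Brass blank 2 of 6: plain turned cylinder 12 mm in diameter, 12 mm long, 11.5 g, standing in the scoop's bowl at the start. Origin: centre of one end face.
- blank3: Brass blank 3 of 6: plain turned cylinder 12 mm in diameter, 12 mm long, 11.5 g, standing in the scoop's bowl at the start. Origin: centre of one end face.
- blank4: Brass blank 4 of 6: plain turned cylinder 12 mm in diameter, 12 mm long, 11.5 g, standing in the scoop's bowl at the start. Origin: centre of one end face.
- blank5: Brass blank 5 of 6: plain turned cylinder 12 mm in diameter, 12 mm long, 11.5 g, standing in the scoop's bowl at the start. Origin: centre of one end face.
- blank6: Brass blank 6 of 6: plain turned cylinder 12 mm in diameter, 12 mm long, 11.5 g, standing in the scoop's bowl at the start. Origin: centre of one end face.
- oil_bottle: Bystander: amber oil bottle, 40 mm diameter, 95 mm tall. Origin: centre of its underside.
- vee_block: Bystander: steel vee block 58 x 42 x 41 mm. Origin: centre of its underside.
- grease_tin: Bystander: green grease tin, 56 mm diameter, 42 mm tall. Origin: centre of its underside.
There are look-alikes about, which are no part of the job. Leave any purple look-alike of the scoop alone. There is more than one size of the barrel; the one meant has the size given above.

How it is judged (in metres and radians):
On the way, in this order (a step that is already met when the one before it is completed fails the run):
1. all six blanks lie in the hopper, out of the scoop, with the gate still shut (value of joint gate below 0.005 m and z of blank1 in the frame of stand between 0.108 and 0.187 m and horizontal distance between each of blank1, blank2, blank3, blank4, blank5, blank6 and stand below 0.067 m and contact force between each of blank1, blank2, blank3, blank4, blank5, blank6 and scoop below 0.01 N and z of blank2 in the frame of stand between 0.108 and 0.187 m and z of blank3 in the frame of stand between 0.108 and 0.187 m and z of blank4 in the frame of stand between 0.108 and 0.187 m and z of blank5 in the frame of stand between 0.108 and 0.187 m and z of blank6 in the frame of stand between 0.108 and 0.187 m), for 0.2 s.
2. the scoop is back flat on the bench, let go, with the gate still shut (height (world z) of scoop below 0.006 m and angle between scoop's own z axis and vertical below 0.08 rad and linear speed of scoop below 0.02 m/s and contact force between the fingers and scoop below 0.05 N and value of joint gate below 0.005 m), for 0.2 s.
At the end, for the whole second after the job is handed in: The fingers hold the still gate by its knob (over 3 N) with its pull-out 50 mm, within 5 mm; all six blanks lie at rest in the barrel; the barrel stands upright in its ring (within 8 mm of the stand's axis); the scoop rests flat on the bench, let go (value of joint gate between 0.045 and 0.055 m and velocity of joint gate between -0.01 and 0.01 m/s and contact force between the fingers and gate above 3 N and contact force between the fingers and scoop below 0.05 N and height (world z) of scoop below 0.006 m and angle between each of scoop, barrel's own z axis and vertical below 0.08 rad and linear speed of scoop below 0.02 m/s and horizontal distance between barrel and stand below 0.008 m and z of barrel in the frame of stand below 0.014 m and z of blank1 in the frame of barrel between 0 and 0.075 m and horizontal distance between each of blank1, blank2, blank3, blank4, blank5, blank6 and barrel below 0.03 m and linear speed of each of blank1, blank2, blank3, blank4, blank5, blank6 below 0.03 m/s and z of blank2 in the frame of barrel between 0 and 0.075 m and z of blank3 in the frame of barrel between 0 and 0.075 m and z of blank4 in the frame of barrel between 0 and 0.075 m and z of blank5 in the frame of barrel between 0 and 0.075 m and z of blank6 in the frame of barrel between 0 and 0.075 m); the arm keeps its last pose, push and grip.
It fails at once if a finger touches a blank (contact force between the fingers and blank1 above 0.5 N or contact force between the fingers and blank2 above 0.5 N or contact force between the fingers and blank3 above 0.5 N or contact force between the fingers and blank4 above 0.5 N or contact force between the fingers and blank5 above 0.5 N or contact force between the fingers and blank6 above 0.5 N).
It fails at once if a bystander is shifted by more than 15 mm or tipped over (distance of any of oil_bottle, vee_block, grease_tin from where it was at the start of the episode above 0.015 m or angle between any of oil_bottle, vee_block, grease_tin's own z axis and vertical above 0.3 rad).
It also fails if it takes over 72 s, if anything falls off the work surface, if the arm or the gripper's body presses on something with over 40 N, if the wrist force passes 120 N, or if a joint passes its speed limit or range.

### The arm

A 6-joint arm with a two-finger parallel gripper is mounted at the origin on the work surface. World frame = base frame: x ahead of the robot, y to its left, z up, the work surface at z = 0. Lengths are in mm, angles in rad, forces in N, time in s.
With the tool pointing down it reaches from about 325 to 1000 mm from the base axis. Payload 5.1 kg.
Tool frame: the origin (TCP) lies midway between the tips of the shut fingers; the grasp point (between the pads) lies 19 mm behind it; z points along the fingers, y is the line along which they close (so a half turn about z gives the same grasp; the last joint's range is limited). The gripper opens to 85 mm and grips with 20 to 120 N. Pads are 22 mm wide; open, the fingers measure 114 mm over their backs; the gripper's body (76 mm by 85 mm) begins 54 mm behind the grasp point. The pads swing forward as they close: fully open they stand 13 mm farther back than shut.
Start: joints at [-1.41, 0.124, 1.65, -0, 1.367, -0.083], TCP at [156.872, -630.774, 231.322] pointing down, gripper open.
Joint ranges: [-2.61, 2.61], [-1.02, 2.33], [0.03, 2.71], [-1.35, 4.49], [0.32, 2.68], [-2.91, 2.91]. Speed limits (rad/s): [2.57, 2.57, 3.14, 3.14, 3.14, 3.14].

### API

Orientations are given as a unit quaternion [x, y, z, w].
In Python, from bench import manip gives the robot as it stands.
- The arm moves only by the tool play_rows, never from a script. Its argument "commands" is a list of rows, each a list of 4 numbers: the shift along the world's x, y, z in cm, then the turn about the world's z in rad. In form: [[tx, ty, tz, yaw], ...]. A call has exactly 5 rows; each row shifts and turns the commanded pose from where the row before left it; what a row does not reach is not made up. A row lasts 1/8 s, in which the tool goes at most 62.5 mm and 10.7 degrees, less where a joint would pass 70% of its speed; a pose out of reach is approached as far as the arm can. A call with a gripper value outside its range is refused whole. "hand" is the opening, from 0 (shut) to 1 (fully open), set as the call begins (left out, the last holds). The fingers move at their own pace and stop on an object; "squeeze" is the grip in N (left out, the last holds). Time passes only in rows, so rows that do not move let the fingers close, or fill a call up. It gives the time, the measured TCP pose, the force, the opening and the grip force at its end, in the units of the state.
- manip.get_obs(): the state, without advancing time (a new reading comes with each control period).
- manip.snapshot(name): name is "scene" or "top" or "wrist"; returns a dict with "image" (400x640x3 uint8, red, green, blue), "range_z" (400x640 float32, mm along the optical axis (not along the pixel's ray), 0 where there is no reading), "camera_matrix" (3x3 intrinsics, pixels), "R" (3x3) and "t" (3): a world point X has camera coordinates R X + t. Camera axes: x right, y down, z forward; pixel columns grow to the right and rows downward; lengths in mm; the calibration is good to about 2 mm. The wrist camera is an equidistant fisheye: a pixel r from the principal point sees the ray r / f radians off the axis. A picture is of the moment at which its call begins.
- manip.sign_off(): hands the job in; it is judged then, once.
The state is a dict: "time": time; "q": joint angles; "qd": joint speeds; "joint_torque": joint torques, N m; "tool_pos": TCP position; "orientation": TCP orientation; "wrist_force": force on the tool from outside, world axes, zero at the start; "moment": the same for the moment, N m; "finger_gap": opening from 0.0 (shut) to 1.0 (fully open); "gripper_force": force on a finger pad.
Only numpy, scipy, OpenCV 4.12 (cv2) and the standard library are available. Lean on these libraries where they do the work, as an engineer would, in place of code of your own. Each camera call takes 0.05 s, during which the arm holds its last target. There are 200 camera calls.

## Working session

There is one attempt and no reset: what is moved stays moved. The work goes in short steps, Python scripts to look and compute and a tool call to move; the robot and the scene stay as the last step left them, time stands still between calls to the robot, and variables do not carry over. Pictures are saved under pics/ and viewed, at most 12 in all, crops included, and the job is handed in when it is done.

Besides the shell and the picture viewer there is one more tool, called after ">>>" as name(argument=value, ...) on one line, values as JSON. play_rows: Moves the arm, as the interface text tells. Its arguments: {"type":"object","properties":{"commands":{"type":"array"},"hand":{"type":"number"},"squeeze":{"type":"number"}},"required":["commands"]}

```bash
mkdir -p pics; cat > h.py <<'E'
import numpy as np, cv2
from bench import manip
def snap(n):
    s=manip.snapshot(n); return s
def save(s,name,crop=None,scale=1):
    im=cv2.cvtColor(s["image"],cv2.COLOR_RGB2BGR)
    if crop: x0,y0,x1,y1=crop; im=im[y0:y1,x0:x1]
    if scale!=1: im=cv2.resize(im,None,fx=scale,fy=scale,interpolation=cv2.INTER_CUBIC)
    cv2.imwrite("pics/"+name+".png",im)
def cloud(s): # pinhole cams: HxWx3 world points
    K=s["camera_matrix"];z=s["range_z"].astype(float)
    v,u=np.mgrid[0:400,0:640]
    c=np.stack([(u-K[0,2])/K[0,0]*z,(v-K[1,2])/K[1,1]*z,z],-1)
    P=(c-np.array(s["t"]))@np.array(s["R"]); P[z==0]=np.nan
    return P
E
python3 - <<'E'
from h import *
for n in("scene","top"):
    s=snap(n);save(s,n);np.savez("/tmp/"+n,**s)
    print(n,s["t"],(-np.array(s["R"]).T@s["t"]).round(),s["camera_matrix"][0,0])
print(manip.get_obs())
E
```

```text
scene [ 293.39980542 -143.89281984 1759.07074005] [1472.  549.  857.] 489.5713699105267
top [ -33.34109478  574.55241119 1216.8768915 ] [ 280.  -21. 1316.] 435.1085999960177
{'time': 0.1, 'q': array([-1.40959949e+00,  1.24421178e-01,  1.65153023e+00, -9.20143189e-06,
        1.36752399e+00, -8.26191277e-02]), 'qd': array([ 2.11871766e-03, -1.59584831e-03, -4.15570704e-03, -8.89578604e-05,
        3.62153345e-04, -2.58119696e-06]), 'joint_torque': array([ 7.83373653e-04, -4.24929035e+01, -3.66655648e+01,  4.07905219e-06,
        3.94204530e-03, -6.51829438e-06]), 'tool_pos': array([ 156.78278708, -630.23643739,  230.19232366]), 'orientation': array([ 9.92577867e-01,  1.21607121e-01, -4.14775894e-05, -9.40469521e-04]), 'wrist_force': array([-0.51999173, -0.47470579, -0.20760275]), 'moment': array([-0.03465938,  0.02077171,  0.01249627]), 'gripper_force': 0.0, 'finger_gap': 1.0023247852744}
```

View pics/scene.png

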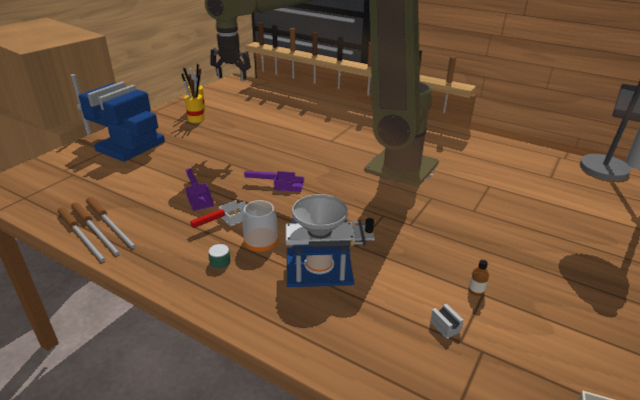

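View pics/top.png

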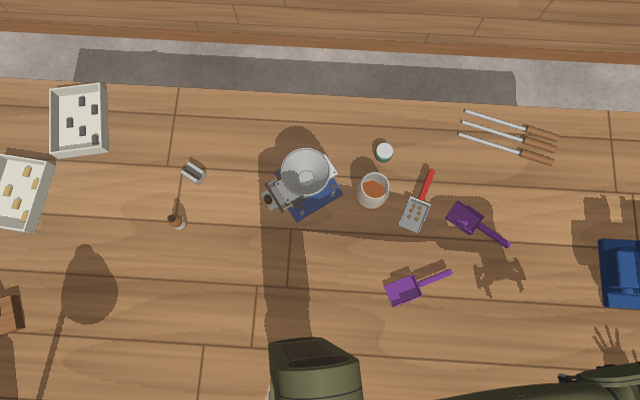

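```bash
python3 - <<'E'
from h import *
s={k:v for k,v in np.load("/tmp/top.npz").items()};P=cloud(s)
hsv=cv2.cvtColor(s["image"],cv2.COLOR_RGB2HSV).astype(int);H,S,V=hsv[...,0],hsv[...,1],hsv[...,2]
v,u=np.mgrid[0:400,0:640]
def box(x0,y0,x1,y1): return (u>=x0)&(u<x1)&(v>=y0)&(v<y1)
print("bench z",P[230:240,100:300,2].mean(),P[250,560],P[100,300])
# red handle
m=box(395,155,450,240)&((H<5)|(H>175))&(S>170)&(P[...,2]>10)
p=P[m];print("handle n",m.sum(),np.median(p,0),np.percentile(p[:,2],[5,50,95]))
p=p[p[:,2]>36]
c=p[:,:2].mean(0);w,V2=np.linalg.eigh(np.cov(p[:,:2].T));d=V2[:,1];t=(p[:,:2]-c)@d;tn=(p[:,:2]-c)@V2[:,0]
print("handle c",c,"dir",d,"ang",np.arctan2(d[1],d[0]),"ext",t.min(),t.max(),tn.min(),tn.max())
# bowl: pts around above bench, non red
m=box(395,190,435,236)&(P[...,2]>1.5)&(S<110)
p=P[m];print("bowl n",m.sum(),p.mean(0));r=cv2.minAreaRect(p[:,:2].astype(np.float32));print(r)
# hopper rim
m=box(265,135,345,215)&(P[...,2]>181);p=P[m];print("rim",len(p),np.median(p[:,2]));print(cv2.minEnclosingCircle(p[:,:2].astype(np.float32)))
# knob
m=box(255,180,290,215)&(P[...,2]>140)&(P[...,2]<165);p=P[m];print("knob",len(p),p.mean(0),cv2.minEnclosingCircle(p[:,:2].astype(np.float32)))
# base
m=box(250,160,350,225)&(P[...,2]>5)&(P[...,2]<14)&(H>100)&(H<125)&(S>120);print("base",m.sum());print(cv2.minAreaRect(P[m][:,:2].astype(np.float32)))
for n,b in dict(tin=(370,140,398,165),decoy=(355,170,392,212),bottle=(164,205,188,232),vee=(180,158,208,186),pd1=(440,195,512,250),pd2=(380,265,455,310)).items():
    m=box(*b)&(P[...,2]>8);p=P[m];print(n,p[:,:2].min(0).round(),p[:,:2].max(0).round(),p[:,2].max().round())
save(s,"crop_scoop",(355,140,455,240),6)
E
```

```text
bench z nan [ 480.40042701 -736.342855      0.74984789] [925.19255132  82.65424517  -2.22701519]
handle n 169 [ 648.31663492 -322.62904137   42.91417512] [39.08984544 42.91417512 47.22412558]
handle c [ 648.8588192  -322.83993373] dir [-0.94118496  0.3378918 ] ang 2.7969166003313473 ext -51.86821279167051 49.966445577523935 -8.085721869842306 8.3891638401057
bowl n 539 [ 564.78623415 -293.18642177   11.92631461]
((569.8927001953125, -298.3030700683594), (141.82080078125, 111.2261962890625), 3.8462812900543213)
rim 182 184.90255817516854
((626.2062377929688, 39.10499954223633), 68.7822494506836)
knob 64 [562.63981644 129.94007491 150.91532538] ((576.7730712890625, 116.2659912109375), 44.27534484863281)
base 0
((0.0, 0.0), (0.0, 0.0), 0.0)
tin [ 723. -223.] [ 775. -165.] 47.0
decoy [ 570. -205.] [ 663. -111.] 115.0
bottle [471. 398.] [509. 438.] 99.0
vee [615. 359.] [680. 427.] 46.0
pd1 [ 474. -569.] [ 611. -388.] 51.0
pd2 [ 284. -399.] [ 399. -208.] 48.0
```

View pics/crop_scoop.png

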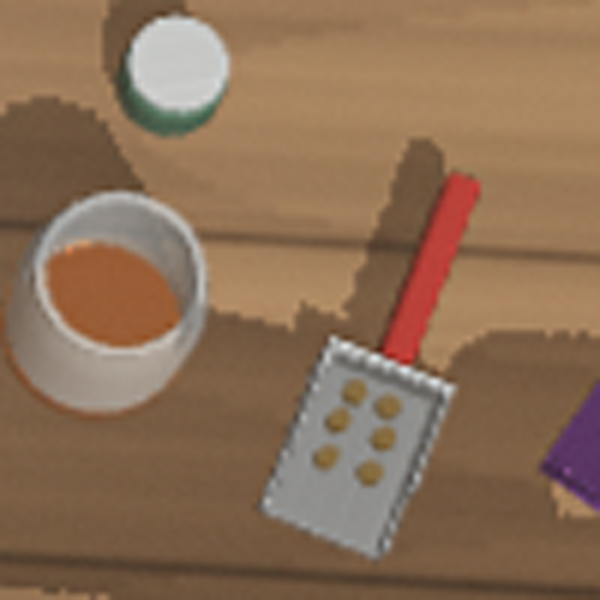

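Candidates for the scoop: red handle at top-view (415,205), against purple look-alikes at (465,218) and (410,288). The crop shows the red-handled aluminium one holding the six blanks, so that is my choice. The clear barrel at (373,190) is the larger decoy, and the real one sits under the spout.

>>> play_rows(commands=[[4.94,3.06,0,-0.059],[4.94,3.06,0,-0.059],[4.94,3.06,0,-0.059],[4.94,3.06,0,-0.059],[4.94,3.06,0,-0.059]], hand=1, squeeze=120)

```text
time: 0.72
tool_pos: [405.1, -476.4, 230.8]
orientation: [1.0, -0.027, -0.0, -0.0]
wrist_force: [-0.5, -0.8, 0.4]
finger_gap: 1.0
gripper_force: 0.0
```

>>> play_rows(commands=[[4.94,3.06,0,-0.059],[4.94,3.06,0,-0.059],[4.94,3.06,0,-0.059],[4.94,3.06,0,-0.059],[4.94,3.06,0,-0.059]])

```text
time: 1.35
tool_pos: [652.1, -323.5, 230.6]
orientation: [0.985, -0.173, -0.0, -0.0]
wrist_force: [0.2, -1.0, 0.4]
finger_gap: 0.998
gripper_force: 0.0
```

```bash
cat >> h.py <<'E'
from scipy.spatial.transform import Rotation as Ro
def st():
    o=manip.get_obs();R=Ro.from_quat(o["orientation"]).as_matrix()
    print("t",round(o["time"],2),"pos",o["tool_pos"].round(1),"yAng",round(float(np.arctan2(R[1,1],R[0,1])),3),"tilt",R[:,2].round(3),"F",o["wrist_force"].round(1),"gap",round(o["finger_gap"],3),"gf",round(o["gripper_force"],1),"q",o["q"].round(2))
E
python3 - <<'E'
from h import *
st()
w=snap("wrist");save(w,"w1")
s={k:v for k,v in np.load("/tmp/top.npz").items()};P=cloud(s)
hsv=cv2.cvtColor(s["image"],cv2.COLOR_RGB2HSV).astype(int);V=hsv[...,2]
v,u=np.mgrid[0:400,0:640]
A=np.array([626.2,39.1])
r=np.hypot(P[...,0]-A[0],P[...,1]-A[1])
m=(np.abs(P[...,2]-151)<8)&(r>85)&(r<150);p=P[m];
print("knob",len(p),np.median(p,0),np.ptp(p,axis=0),(np.median(p,0)[:2]-A),np.hypot(*(np.median(p,0)[:2]-A)))
from scipy.optimize import least_squares
m=(P[...,2]>180)&(P[...,2]<192)&(r<75)&(r>60);p=P[m];f=least_squares(lambda c:np.hypot(p[:,0]-c[0],p[:,1]-c[1])-66.5,A);print("rim",f.x,f.cost,len(p))
s=np.load("/tmp/scene.npz");s={k:v for k,v in s.items()};P=cloud(s);r=np.hypot(P[...,0]-A[0],P[...,1]-A[1])
m=(P[...,2]>180)&(P[...,2]<192)&(r<76)&(r>58);p=P[m];f=least_squares(lambda c:np.hypot(p[:,0]-c[0],p[:,1]-c[1])-66.5,A);print("rim scene",f.x,f.cost,len(p),np.median(p[:,2]))
m=(P[...,2]>128)&(P[...,2]<158)&(r<150)&(r>95);p=P[m];print("knob scene",len(p),np.median(p,0),p.min(0),p.max(0))
E
```

```text
t 1.35 pos [ 652.1 -323.5  230.6] yAng -1.919 tilt [-0.001  0.    -1.   ] F [ 0.2 -1.   0.4] gap 0.998 gf 0.0 q [-0.53  0.29  1.46 -0.    1.39  1.38]
knob 48 [553.25294139 141.2274094  149.03888449] [18.87787809 19.16034654 11.76915106] [-72.94705861 102.1274094 ] 125.50410794680064
rim [625.75039708  39.69275288] 130.28641878734877 193
rim scene [628.50852109  37.50306511] 423.9966488299716 303 184.15170032722622
knob scene 88 [562.75036908 142.4085223  146.65971126] [547.82372463 129.01762484 128.08113996] [571.08565731 151.94673392 154.1342284 ]
```

View pics/w1.png

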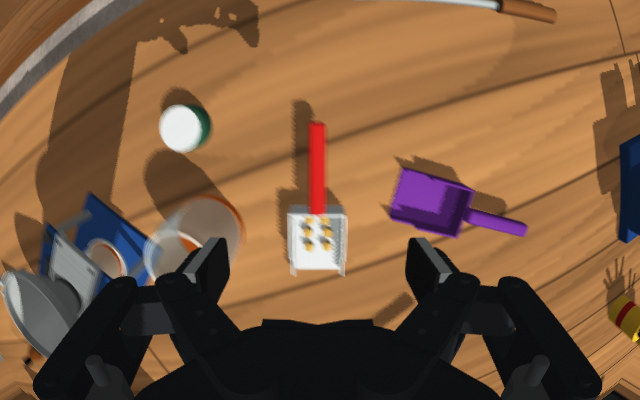

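The wrist view shows the handle at columns 310–325, midway between the fingers and aligned with them. The bowl with the six blanks is at (318,240). Descending.

>>> play_rows(commands=[[0,0,-4.3,0],[0,0,-4.3,0],[0,0,-4.3,0],[0,0,-4.3,0],[0,0,-4.3,0]], hand=0.6)

```text
time: 2.02
tool_pos: [650.4, -324.5, 14.3]
orientation: [0.985, -0.172, -0.0, -0.0]
wrist_force: [0.3, -0.4, 0.2]
finger_gap: 0.597
gripper_force: 0.0
```

>>> play_rows(commands=[[0,0,0,0],[0,0,0,0],[0,0,0,0],[0,0,0,0],[0,0,0,0]], hand=0, squeeze=120)

```text
time: 2.65
tool_pos: [651.5, -325.1, 17.5]
orientation: [0.985, -0.172, 0.001, 0.0]
wrist_force: [1.0, -0.7, -1.0]
finger_gap: 0.181
gripper_force: 117.4
```

>>> play_rows(commands=[[0,0,0,0],[0,0,0.3,0],[0,0,0.5,0],[0,0,0.6,0],[0,0,0.6,0]])

```text
time: 3.28
tool_pos: [650.9, -324.8, 36.7]
orientation: [0.985, -0.172, 0.0, 0.0]
wrist_force: [0.4, 0.2, -2.7]
finger_gap: 0.189
gripper_force: 117.3
```

```bash
python3 - <<'E'
from h import *
st()
w=snap("wrist");save(w,"w2",(200,80,440,330),2)
E
```

```text
t 3.27 pos [ 650.9 -324.8   36.7] yAng -1.917 tilt [ 0. -0. -1.] F [ 0.4  0.2 -2.7] gap 0.189 gf 117.3 q [-0.54  0.46  1.59 -0.    1.1   1.38]
```

View pics/w2.png

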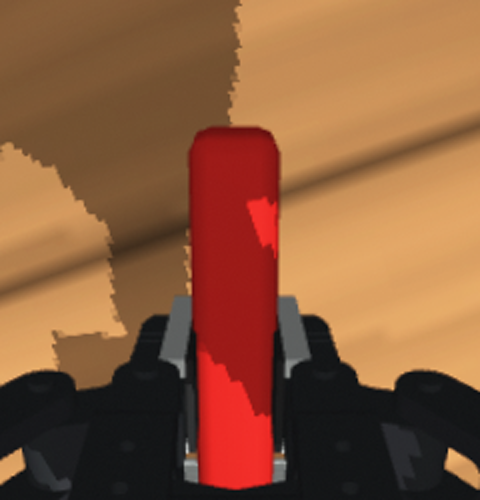

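>>> play_rows(commands=[[0,0,1.5,0],[0,0,3,0],[0,0,4,0],[0,0,3,0],[0,0,1.5,0]])

```text
time: 3.95
tool_pos: [651.9, -325.4, 170.0]
orientation: [0.985, -0.172, 0.002, 0.001]
wrist_force: [0.3, -0.2, -2.0]
finger_gap: 0.183
gripper_force: 117.4
```

```bash
cat >> h.py <<'E'
def tilt():
    "pitch of red handle from scene+top clouds"
    for n in("scene","top"):
        s=snap(n);P=cloud(s);g=cv2.cvtColor(s["image"],cv2.COLOR_RGB2HSV).astype(int)
        o=manip.get_obs();m=((g[...,0]<5)|(g[...,0]>175))&(g[...,1]>170)&(np.linalg.norm(P-o["tool_pos"],axis=-1)<180)
        p=P[m];
        if len(p)<20: print(n,"few",len(p)); continue
        c=np.median(p,0);w,V=np.linalg.eigh(np.cov((p-c).T));d=V[:,2];d*=-np.sign(d[0])
        print(n,len(p),c.round(),"dir",d.round(3),"pitch(nose up +)deg",np.degrees(np.arcsin(d[2])).round(1))
E
python3 - <<'E'
from h import *
st();tilt()
E
```

```text
t 3.95 pos [ 651.9 -325.4  170. ] yAng -1.917 tilt [ 0.004 -0.002 -1.   ] F [ 0.3 -0.2 -2. ] gap 0.183 gf 117.4 q [-0.54  0.33  1.51  0.    1.29  1.38]
scene 196 [ 672. -325.  190.] dir [-0.941  0.339 -0.018] pitch(nose up +)deg -1.0
top few 0
```

>>> play_rows(commands=[[0,0,1.5,0],[0,0,3,0],[0,0,3,0],[0.33,1.5,0,0],[0.56,2.5,0,0]])

```text
time: 4.68
tool_pos: [659.2, -283.4, 239.1]
orientation: [0.985, -0.173, -0.001, -0.001]
wrist_force: [0.2, 0.6, -2.3]
finger_gap: 0.19
gripper_force: 117.4
```

>>> play_rows(commands=[[0.78,3.5,0,0],[1.0,4.5,0,0],[1.07,4.8,0,0],[1.07,4.8,0,0],[1.0,4.5,0,0]])

```text
time: 5.3
tool_pos: [707.8, -59.8, 238.1]
orientation: [0.985, -0.171, -0.002, -0.0]
wrist_force: [-0.3, 0.3, -2.4]
finger_gap: 0.188
gripper_force: 117.4
```

>>> play_rows(commands=[[0.78,3.5,0,0],[0.4,2.2,0,0],[0.2,1.0,0,0],[0,0,0,0],[0,0,0,0]])

```text
time: 5.92
tool_pos: [722.6, 2.0, 241.2]
orientation: [0.985, -0.173, -0.0, 0.0]
wrist_force: [0.2, -0.3, -2.3]
finger_gap: 0.188
gripper_force: 117.5
```

```bash
python3 - <<'E'
from h import *
st();tilt()
w=snap("scene");save(w,"s3",(200,120,400,300),3)
w=snap("wrist");save(w,"w3")
E
```

```text
t 5.92 pos [722.6   2.  241.2] yAng -1.918 tilt [-0. -0. -1.] F [ 0.2 -0.3 -2.3] gap 0.188 gf 117.5 q [-0.07  0.27  1.46 -0.    1.41  1.85]
scene 255 [747.  -0. 262.] dir [-0.932  0.362 -0.033] pitch(nose up +)deg -1.9
top few 0
```

View pics/s3.png

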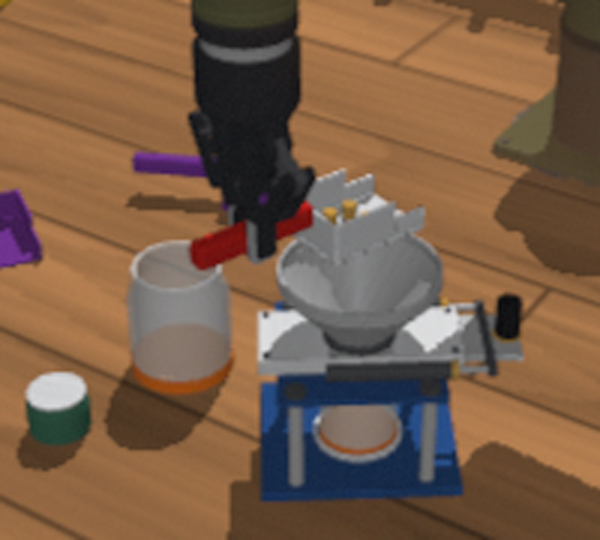

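The scene view shows the level scoop over the hopper mouth at crop (350,240), with the blanks still in it and the gripper outside the rim. I'll lower it to the rim, ease the grip and let the scoop pivot on the rim.

>>> play_rows(commands=[[0,0,-0.8,0],[0,0,-1.2,0],[0,0,-1.2,0],[0,0,-0.4,0],[0,0,0,0]])

```text
time: 6.75
tool_pos: [722.5, 3.3, 204.4]
orientation: [0.985, -0.172, -0.001, 0.0]
wrist_force: [0.7, 0.3, -3.5]
finger_gap: 0.185
gripper_force: 117.5
```

>>> play_rows(commands=[[0,0,0,0],[0,0,0,0],[0,0,0,0],[0,0,0,0],[0,0,0,0]], squeeze=20)

```text
time: 7.38
tool_pos: [722.8, 3.2, 205.3]
orientation: [0.985, -0.172, -0.0, -0.0]
wrist_force: [-0.8, 0.2, -2.7]
finger_gap: 0.185
gripper_force: 117.5
```

```bash
python3 - <<'E'
from h import *
st();tilt()
E
```

```text
t 7.38 pos [722.8   3.2 205.3] yAng -1.917 tilt [-0.  0. -1.] F [-0.8  0.2 -2.7] gap 0.185 gf 117.5 q [-0.07  0.3   1.5   0.    1.35  1.85]
scene 234 [749.   1. 226.] dir [-0.933  0.357 -0.04 ] pitch(nose up +)deg -2.3
top few 0
```

>>> play_rows(commands=[[0,0,0,0],[0,0,0,0],[0,0,0,0],[0,0,0,0],[0,0,0,0]], hand=0, squeeze=20)

```text
time: 8.1
tool_pos: [722.8, 3.2, 205.3]
orientation: [0.985, -0.172, 0.0, -0.0]
wrist_force: [0.6, -0.7, -1.6]
finger_gap: 0.19
gripper_force: 117.5
```

```bash
python3 - <<'E'
from h import *
st();tilt()
E
```

```text
t 8.1 pos [722.8   3.2 205.3] yAng -1.917 tilt [ 0.  0. -1.] F [ 0.6 -0.7 -1.6] gap 0.19 gf 117.5 q [-0.07  0.3   1.5   0.    1.35  1.85]
scene 234 [749.   0. 226.] dir [-0.934  0.356 -0.039] pitch(nose up +)deg -2.2
top few 0
```

>>> play_rows(commands=[[0,0,-0.2,0],[0,0,-0.1,0],[0,0,0,0],[0,0,0,0],[0,0,0,0]], hand=0.19, squeeze=20)

```text
time: 8.82
tool_pos: [722.8, 3.2, 202.4]
orientation: [0.985, -0.172, 0.0, -0.0]
wrist_force: [0.2, 0.0, -0.9]
finger_gap: 0.2
gripper_force: 84.1
```

```bash
python3 - <<'E'
from h import *
st();tilt()
E
```

```text
t 8.82 pos [722.8   3.2 202.4] yAng -1.917 tilt [ 0. -0. -1.] F [ 0.2  0.  -0.9] gap 0.2 gf 84.1 q [-0.07  0.3   1.5   0.    1.35  1.85]
scene 230 [750.  -0. 223.] dir [-0.931  0.364 -0.037] pitch(nose up +)deg -2.1
top few 0
```

>>> play_rows(commands=[[0,0,0,0],[0,0,0,0],[0,0,0,0],[0,0,0,0],[0,0,0,0]], hand=0.205, squeeze=20)

```text
time: 9.55
tool_pos: [722.8, 3.2, 202.3]
orientation: [0.985, -0.172, 0.0, -0.0]
wrist_force: [-0.1, -0.2, -2.5]
finger_gap: 0.206
gripper_force: 23.4
```

```bash
python3 - <<'E'
from h import *
st();tilt()
E
```

```text
t 9.55 pos [722.8   3.2 202.3] yAng -1.917 tilt [ 0.  0. -1.] F [-0.1 -0.2 -2.5] gap 0.206 gf 23.4 q [-0.07  0.3   1.5   0.    1.35  1.85]
scene 227 [750.  -0. 224.] dir [-0.932  0.361 -0.044] pitch(nose up +)deg -2.5
top few 0
```

>>> play_rows(commands=[[0,0,0.3,0],[0,0,0.5,0],[0,0,0.5,0],[0,0,0.5,0],[0,0,0.2,0]])

```text
time: 10.28
tool_pos: [723.0, 3.2, 223.1]
orientation: [0.985, -0.172, 0.0, -0.0]
wrist_force: [-0.1, 0.3, -2.2]
finger_gap: 0.209
gripper_force: 23.5
```

```bash
python3 - <<'E'
from h import *
st();tilt()
E
```

```text
t 10.28 pos [723.    3.2 223.1] yAng -1.917 tilt [ 0.001 -0.    -1.   ] F [-0.1  0.3 -2.2] gap 0.209 gf 23.5 q [-0.07  0.28  1.48 -0.    1.38  1.85]
scene 236 [748.   1. 244.] dir [-0.933  0.358 -0.04 ] pitch(nose up +)deg -2.3
top few 0
```

>>> play_rows(commands=[[0,0,0,0],[0,0,0,0],[0,0,0,0],[0,0,0,0],[0,0,0,0]], hand=0.2075)

```text
time: 11.0
tool_pos: [722.7, 3.2, 222.3]
orientation: [0.985, -0.172, -0.0, -0.0]
wrist_force: [-0.6, 0.5, -2.6]
finger_gap: 0.207
gripper_force: 13.3
```

```bash
python3 - <<'E'
from h import *
st();tilt()
E
```

```text
t 11.0 pos [722.7   3.2 222.3] yAng -1.917 tilt [-0.  0. -1.] F [-0.6  0.5 -2.6] gap 0.207 gf 13.3 q [-0.07  0.29  1.48  0.    1.38  1.85]
scene 247 [745.   2. 248.] dir [-0.884  0.325 -0.335] pitch(nose up +)deg -19.6
top few 0
```

>>> play_rows(commands=[[0,0,0,0],[0,0,0.4,0],[0,0,0.4,0],[0,0,0.4,0],[0,0,0.3,0]])

```text
time: 11.72
tool_pos: [722.9, 3.2, 237.9]
orientation: [0.985, -0.172, 0.0, -0.0]
wrist_force: [0.8, 0.6, -2.2]
finger_gap: 0.207
gripper_force: 13.2
```

```bash
python3 - <<'E'
from h import *
st();tilt()
E
```

```text
t 11.72 pos [722.9   3.2 237.9] yAng -1.917 tilt [ 0.001 -0.    -1.   ] F [ 0.8  0.6 -2.2] gap 0.207 gf 13.2 q [-0.07  0.28  1.46 -0.    1.4   1.85]
scene 250 [745.   2. 262.] dir [-0.879  0.334 -0.34 ] pitch(nose up +)deg -19.9
top few 0
```

>>> play_rows(commands=[[0,0,0,0],[0,0,0,0],[0,0,0,0],[0,0,0,0],[0,0,0,0]], hand=0.2086)

```text
time: 12.45
tool_pos: [722.6, 3.3, 237.2]
orientation: [0.985, -0.172, -0.0, -0.0]
wrist_force: [-0.8, -0.6, -1.6]
finger_gap: 0.207
gripper_force: 9.0
```

```bash
python3 - <<'E'
from h import *
st();tilt()
E
```

```text
t 12.45 pos [722.6   3.3 237.2] yAng -1.917 tilt [-0.  0. -1.] F [-0.8 -0.6 -1.6] gap 0.207 gf 9.0 q [-0.07  0.28  1.46  0.    1.4   1.85]
scene 232 [746.   3. 267.] dir [-0.809  0.303 -0.503] pitch(nose up +)deg -30.2
top few 0
```

>>> play_rows(commands=[[0,0,0.5,0],[0,0,0.9,0],[0,0,1.0,0],[0,0,0.8,0],[0,0,0.4,0]])

```text
time: 13.18
tool_pos: [723.2, 3.2, 274.8]
orientation: [0.985, -0.172, 0.001, -0.0]
wrist_force: [-0.5, 0.1, -1.6]
finger_gap: 0.214
gripper_force: 9.3
```

>>> play_rows(commands=[[0,0,0,0],[0,0,0,0],[0,0,0,0],[0,0,0,0],[0,0,0,0]], hand=0.2093)

```text
time: 13.8
tool_pos: [722.7, 3.2, 273.2]
orientation: [0.985, -0.172, -0.0, 0.0]
wrist_force: [0.1, 0.7, -1.6]
finger_gap: 0.207
gripper_force: 6.2
```

```bash
python3 - <<'E'
from h import *
st();tilt()
E
```

```text
t 13.8 pos [722.7   3.2 273.2] yAng -1.917 tilt [-0.  0. -1.] F [ 0.1  0.7 -1.6] gap 0.207 gf 6.2 q [-0.07  0.26  1.42 -0.    1.46  1.85]
scene 208 [746.   3. 307.] dir [-0.693  0.273 -0.667] pitch(nose up +)deg -41.9
top few 0
```

>>> play_rows(commands=[[0,0,0,0],[0,0,0,0],[0,0,0,0],[0,0,0,0],[0,0,0,0]], hand=0.2098)

```text
time: 14.52
tool_pos: [722.8, 3.3, 273.3]
orientation: [0.985, -0.172, -0.0, -0.0]
wrist_force: [-1.6, 0.5, -1.4]
finger_gap: 0.213
gripper_force: 4.2
```

```bash
python3 - <<'E'
from h import *
st();tilt()
w=snap("scene");save(w,"s4",(200,90,400,270),3)
E
```

```text
t 14.53 pos [722.8   3.3 273.3] yAng -1.917 tilt [-0.  0. -1.] F [-1.6  0.5 -1.4] gap 0.213 gf 4.2 q [-0.07  0.26  1.42  0.    1.46  1.85]
scene 207 [746.   3. 309.] dir [-0.632  0.254 -0.732] pitch(nose up +)deg -47.1
top few 0
```

View pics/s4.png

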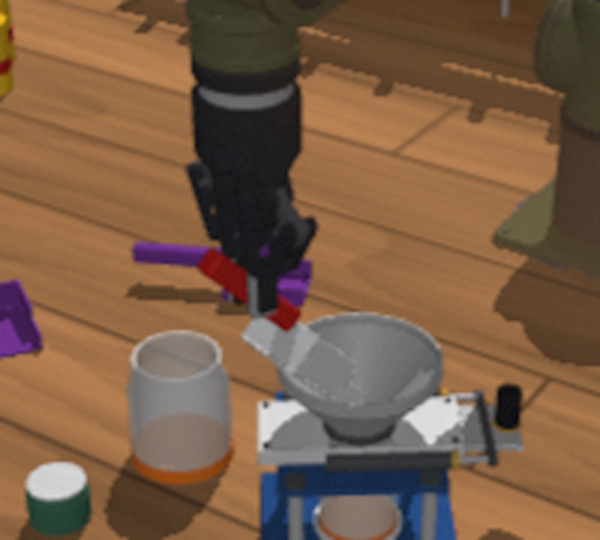

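>>> play_rows(commands=[[0,0,0.4,0],[0,0,0,0],[0,0,0.5,0],[0,0,0,0],[0,0,0,0]], hand=0.2101)

```text
time: 15.3
tool_pos: [722.8, 3.2, 282.6]
orientation: [0.985, -0.172, 0.0, -0.0]
wrist_force: [0.4, 0.7, -0.5]
finger_gap: 0.209
gripper_force: 2.9
```

```bash
python3 - <<'E'
from h import *
st();tilt()
s=snap("scene");P=cloud(s)
g=cv2.cvtColor(s["image"],cv2.COLOR_RGB2HSV).astype(int)
m=(g[...,0]>15)&(g[...,0]<30)&(g[...,1]>120)&(np.hypot(P[...,0]-625,P[...,1]-39)<90)&(P[...,2]>105)
n,l,stt,c=cv2.connectedComponentsWithStats(m.astype(np.uint8));print([(stt[i,4],c[i].round(),np.median(P[l==i],0).round()) for i in range(1,n)])
E
```

```text
t 15.3 pos [722.8   3.2 282.6] yAng -1.917 tilt [ 0. -0. -1.] F [ 0.4  0.7 -0.5] gap 0.209 gf 2.9 q [-0.07  0.26  1.41  0.    1.47  1.85]
scene 216 [746.   3. 319.] dir [-0.59   0.246 -0.769] pitch(nose up +)deg -50.3
top few 0
[(np.int32(1), array([299.,  99.]), array([704.,  33., 491.])), (np.int32(6), array([348., 220.]), array([550.,  77., 121.])), (np.int32(5), array([351., 243.]), array([624., 128., 117.]))]
```

>>> play_rows(commands=[[0,0,0,0],[0,0,0,0],[0,0,1.5,0],[0,0,3,0],[0,0,3,0]], hand=0, squeeze=60)

```text
time: 16.08
tool_pos: [722.9, 3.2, 359.2]
orientation: [0.985, -0.172, 0.001, -0.0]
wrist_force: [-0.3, -0.0, -2.2]
finger_gap: 0.196
gripper_force: 58.5
```

>>> play_rows(commands=[[-0.3,-1.5,1,0],[-0.7,-3.2,0,0],[-1,-4.6,0,0],[-1.1,-5,0,0],[-1.1,-5,0,0]])

```text
time: 16.7
tool_pos: [679.7, -192.1, 366.7]
orientation: [0.985, -0.172, -0.0, 0.0]
wrist_force: [-0.9, 0.4, -1.7]
finger_gap: 0.199
gripper_force: 58.7
```

>>> play_rows(commands=[[-1,-4.6,0,0],[-1,-4,0,0],[-0.7,-3.2,0,0],[-0.3,-1.6,0,0],[0,0,0,0]])

```text
time: 17.32
tool_pos: [650.3, -324.7, 366.7]
orientation: [0.985, -0.173, -0.0, -0.0]
wrist_force: [-0.1, -0.0, -1.1]
finger_gap: 0.197
gripper_force: 58.7
```

```bash
python3 - <<'E'
from h import *
st();tilt()
s=snap("top");a=s["image"][:,:,::-1]
t=snap("scene")["image"][:,:,::-1]
im=np.hstack([cv2.resize(a[120:240,250:350],None,fx=4,fy=4,interpolation=2),cv2.resize(t[60:240,180:300],(320,480),interpolation=2)])
cv2.imwrite("pics/chk.png",im)
E
```

```text
t 17.32 pos [ 650.3 -324.7  366.7] yAng -1.919 tilt [-0.001  0.001 -1.   ] F [-0.1 -0.  -1.1] gap 0.197 gf 58.7 q [-0.54  0.25  1.29  0.    1.61  1.38]
scene 195 [ 671. -324.  398.] dir [-0.595  0.222 -0.772] pitch(nose up +)deg -50.6
top few 0
```

View pics/chk.png

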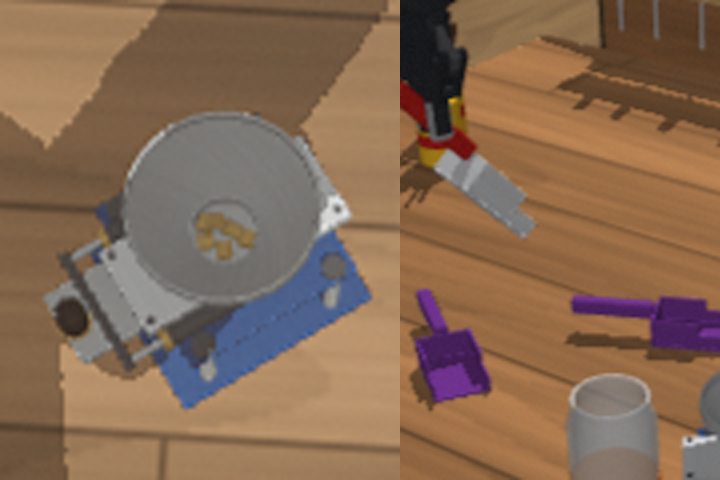

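The top crop shows all six brass blanks on the shut gate in the neck at (225,235). The scoop is empty. I'll bring it back, level it against the bench and set it down.

>>> play_rows(commands=[[-1.6,0.6,-4,0],[-1.6,0.6,-6,0],[-1.6,0.6,-6,0],[-1.6,0.6,-5.5,0],[-1.6,0.5,-3,0]])

```text
time: 18.15
tool_pos: [568.9, -292.1, 118.3]
orientation: [0.985, -0.171, -0.002, -0.001]
wrist_force: [-0.5, 0.7, -1.4]
finger_gap: 0.197
gripper_force: 58.7
```

>>> play_rows(commands=[[0,0,-0.2,0],[0,0,0,0],[0,0,0,0],[0,0,0,0],[0,0,0,0]], hand=0.2065)

```text
time: 18.77
tool_pos: [571.1, -295.0, 120.9]
orientation: [0.985, -0.172, 0.0, 0.0]
wrist_force: [0.1, 0.0, -1.7]
finger_gap: 0.208
gripper_force: 18.9
```

```bash
python3 - <<'E'
from h import *
st();tilt()
E
```

```text
t 18.77 pos [ 571.1 -295.   120.9] yAng -1.917 tilt [ 0.001 -0.    -1.   ] F [ 0.1  0.  -1.7] gap 0.208 gf 18.9 q [-0.56  0.2   1.76  0.    1.18  1.36]
scene 131 [ 593. -295.  157.] dir [-0.592  0.227 -0.773] pitch(nose up +)deg -50.7
top few 0
```

>>> play_rows(commands=[[0.5,-0.2,-0.6,0],[1.08,-0.39,-0.7,0],[1.08,-0.39,-0.7,0],[0.99,-0.36,-0.9,0],[0.99,-0.36,-0.9,0]], hand=0.2075)

```text
time: 19.5
tool_pos: [617.9, -312.1, 81.5]
orientation: [0.985, -0.172, -0.0, 0.0]
wrist_force: [0.9, 0.0, 1.2]
finger_gap: 0.211
gripper_force: 13.1
```

```bash
python3 - <<'E'
from h import *
st();tilt()
E
```

```text
t 19.5 pos [ 617.9 -312.1   81.5] yAng -1.917 tilt [-0. -0. -1.] F [0.9 0.  1.2] gap 0.211 gf 13.1 q [-0.55  0.34  1.66 -0.    1.14  1.37]
scene 147 [ 640. -313.  109.] dir [-0.829  0.309 -0.467] pitch(nose up +)deg -27.8
top few 0
```

>>> play_rows(commands=[[0.83,-0.3,-1.0,0],[0.83,-0.3,-1.0,0],[0.64,-0.23,-1.15,0],[0.64,-0.23,-1.15,0],[0.5,-0.18,-1.2,0]])

```text
time: 20.23
tool_pos: [651.8, -324.2, 26.2]
orientation: [0.985, -0.172, -0.0, -0.0]
wrist_force: [-0.5, 0.2, -0.8]
finger_gap: 0.211
gripper_force: 12.3
```

>>> play_rows(commands=[[0.2,-0.1,-0.4,0],[0.1,0,-0.4,0],[0,0,-0.2,0],[0,0,0,0],[0,0,0,0]])

```text
time: 20.85
tool_pos: [655.2, -325.5, 18.2]
orientation: [0.985, -0.172, 0.001, 0.0]
wrist_force: [0.7, -0.4, 2.3]
finger_gap: 0.21
gripper_force: 12.6
```

```bash
python3 - <<'E'
from h import *
st();tilt()
E
```

```text
t 20.85 pos [ 655.2 -325.5   18.2] yAng -1.917 tilt [ 0.002 -0.001 -1.   ] F [ 0.7 -0.4  2.3] gap 0.21 gf 12.6 q [-0.53  0.48  1.58  0.    1.07  1.38]
scene 176 [ 677. -325.   38.] dir [-0.939  0.343  0.012] pitch(nose up +)deg 0.7
top few 0
```

>>> play_rows(commands=[[0,0,0,0],[0,0,0,0],[0,0,0,0],[0,0,3,0],[0,0,5,0]], hand=0.6)

```text
time: 21.58
tool_pos: [652.7, -324.1, 94.7]
orientation: [0.985, -0.172, -0.003, -0.001]
wrist_force: [1.3, -0.9, 1.0]
finger_gap: 0.602
gripper_force: 0.0
```

>>> play_rows(commands=[[0,0,5,0],[0,0,5,0.16],[0,0,4,0.16],[0,0,1,0.17],[0,0,0,0.17]])

```text
time: 22.2
tool_pos: [655.2, -325.5, 249.6]
orientation: [0.987, 0.159, 0.001, 0.001]
wrist_force: [0.5, 0.4, -1.0]
finger_gap: 0.603
gripper_force: 0.0
```

```bash
python3 - <<'E'
from h import *
st()
s=snap("scene");P=cloud(s);g=cv2.cvtColor(s["image"],cv2.COLOR_RGB2HSV).astype(int)
m=((g[...,0]<5)|(g[...,0]>175))&(g[...,1]>170)&(np.linalg.norm(P-[677,-325,38],axis=-1)<120)&(P[...,2]<60)
p=P[m];c=np.median(p,0);w,V=np.linalg.eigh(np.cov((p-c).T));print(m.sum(),c.round(),V[:,2].round(3),np.percentile(p[:,2],[5,95]).round())
E
```

```text
t 22.2 pos [ 655.2 -325.5  249.6] yAng -1.251 tilt [ 0.003 -0.002 -1.   ] F [ 0.5  0.4 -1. ] gap 0.603 gf 0.0 q [-0.53  0.29  1.43  0.    1.42  0.72]
255 [ 662. -321.   39.] [-0.938  0.346  0.009] [27. 46.]
```

>>> play_rows(commands=[[-0.56,2.6,0,0.17],[-0.87,4,0,0.17],[-1.1,5.2,0,0.17],[-1.2,5.6,0,0.17],[-1.25,5.8,0,0.17]])

```text
time: 22.88
tool_pos: [604.0, -91.6, 246.8]
orientation: [0.835, 0.551, -0.0, -0.0]
wrist_force: [0.2, 0.6, 0.1]
finger_gap: 0.603
gripper_force: 0.0
```

>>> play_rows(commands=[[-1.25,5.8,0,0.17],[-1.2,5.6,0,0.17],[-1.15,5.2,0,0.17],[-0.9,4,0,0.17],[-0.6,2.8,0,0.17]])

```text
time: 23.5
tool_pos: [552.9, 142.6, 246.9]
orientation: [0.533, 0.846, -0.0, -0.0]
wrist_force: [-0.5, 0.8, -1.2]
finger_gap: 0.603
gripper_force: 0.0
```

>>> play_rows(commands=[[0,0,0,0.17],[0,0,0,0],[0,0,-1,0],[0,0,-2,0],[0,0,-1,0]])

```text
time: 24.12
tool_pos: [552.6, 140.3, 204.3]
orientation: [0.461, 0.887, -0.001, -0.002]
wrist_force: [-0.3, 0.7, 0.1]
finger_gap: 0.602
gripper_force: 0.0
```

```bash
python3 - <<'E'
from h import *
st()
w=snap("wrist");save(w,"w5")
K=w["camera_matrix"];R=np.array(w["R"]);t=np.array(w["t"])
def proj(X):
    c=R@np.array(X,float)+t;r=np.hypot(c[0],c[1]);th=np.arctan2(r,c[2]);return (K[0,2]+K[0,0]*th*c[0]/r).round(1),(K[1,2]+K[1,1]*th*c[1]/r).round(1)
print(proj([554,141,150]),proj([553.3,141.2,150]))
# black knob cloud from fisheye
v,u=np.mgrid[0:400,0:640];a=(u-K[0,2])/K[0,0];b=(v-K[1,2])/K[1,1];th=np.hypot(a,b);z=w["range_z"].astype(float)
k=np.where(th>1e-6,np.tan(th)/np.maximum(th,1e-6),1)
P=(np.stack([a*k*z,b*k*z,z],-1)-t)@R
m=(z>0)&(np.hypot(P[...,0]-554,P[...,1]-141)<35)&(abs(P[...,2]-150)<4)
p=P[m];print(len(p),p.mean(0),cv2.minEnclosingCircle(p[:,:2].astype(np.float32)))
m=(z>0)&(abs(np.hypot(P[...,0]-626,P[...,1]-39)-66)<8)&(abs(P[...,2]-186)<5);p=P[m]
if len(p)>30:
    from scipy.optimize import least_squares
    print("rim",len(p),least_squares(lambda c:np.hypot(p[:,0]-c[0],p[:,1]-c[1])-66.5,[626,39]).x)
E
```

```text
t 24.12 pos [552.6 140.3 204.3] yAng 0.611 tilt [-0.004 -0.001 -1.   ] F [-0.3  0.7  0.1] gap 0.602 gf 0.0 q [ 0.15 -0.03  1.86 -0.    1.32 -0.46]
(np.float64(320.5), np.float64(211.3)) (np.float64(319.8), np.float64(210.5))
748 [552.71405581 140.7703985  149.72699717] ((553.1010131835938, 140.6197052001953), 10.933119773864746)
rim 572 [624.41137703  38.08684912]
```

View pics/w5.png

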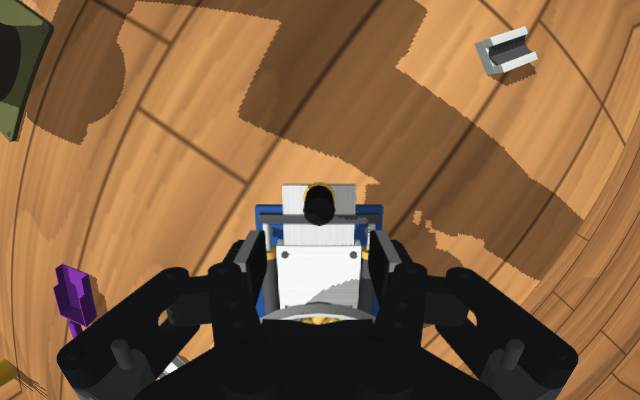

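The wrist view shows the black knob at (320,205), centred between the open fingers, with the gate plate behind it. It measures (553,141,150) with radius 10.9 mm. Descending to grip.

>>> play_rows(commands=[[0,0,-1.5,0],[0,0,-2.2,0],[0,0,-2.2,0],[0,0,-1.6,0],[0,0,-0.7,0]])

```text
time: 24.8
tool_pos: [553.3, 140.7, 124.0]
orientation: [0.461, 0.887, -0.0, -0.001]
wrist_force: [0.2, 0.1, -0.6]
finger_gap: 0.597
gripper_force: 0.0
```

>>> play_rows(commands=[[0,0,0,0],[0,0,0,0],[0,0,0,0],[0,0,0,0],[0,0,0,0]], hand=0, squeeze=80)

```text
time: 25.42
tool_pos: [553.7, 140.5, 126.4]
orientation: [0.461, 0.888, -0.0, 0.0]
wrist_force: [-3.4, -3.1, 5.1]
finger_gap: 0.23
gripper_force: 78.6
```

```bash
python3 - <<'E'
from h import *
st()
E
```

```text
t 25.43 pos [553.7 140.5 126.4] yAng 0.613 tilt [-0.    -0.001 -1.   ] F [-3.4 -3.1  5.1] gap 0.23 gf 78.6 q [ 0.15  0.04  1.92 -0.    1.18 -0.46]
```

>>> play_rows(commands=[[-0.3,0.45,0,0],[-0.6,0.85,0,0],[-0.75,1.05,0,0],[-0.75,1.05,0,0],[-0.48,0.7,0,0]])

```text
time: 26.05
tool_pos: [526.1, 179.9, 126.4]
orientation: [0.461, 0.888, -0.001, 0.003]
wrist_force: [0.8, -11.4, 2.7]
finger_gap: 0.228
gripper_force: 78.4
```

>>> play_rows(commands=[[0,0,0,0],[0,0,0,0],[0,0,0,0],[0,0,0,0],[0,0,0,0]])

```text
time: 26.68
tool_pos: [526.3, 179.6, 126.4]
orientation: [0.461, 0.888, -0.001, 0.002]
wrist_force: [-0.2, -9.1, 2.9]
finger_gap: 0.23
gripper_force: 78.4
```

```bash
python3 - <<'E'
from h import *
st()
s=snap("scene")["image"][:,:,::-1];w=snap("wrist")["image"][:,:,::-1]
im=np.hstack([cv2.resize(s[190:300,270:390],(480,440),interpolation=2),cv2.resize(w[170:330,260:380],(320,427),interpolation=2)[:440] if 0 else cv2.resize(w[170:335,260:380],(320,440),interpolation=2)])
cv2.imwrite("pics/pull.png",im)
E
```

```text
t 26.68 pos [526.3 179.6 126.4] yAng 0.613 tilt [ 0.003 -0.004 -1.   ] F [-0.2 -9.1  2.9] gap 0.23 gf 78.4 q [ 0.23  0.01  1.96 -0.01  1.18 -0.38]
```

View pics/pull.png

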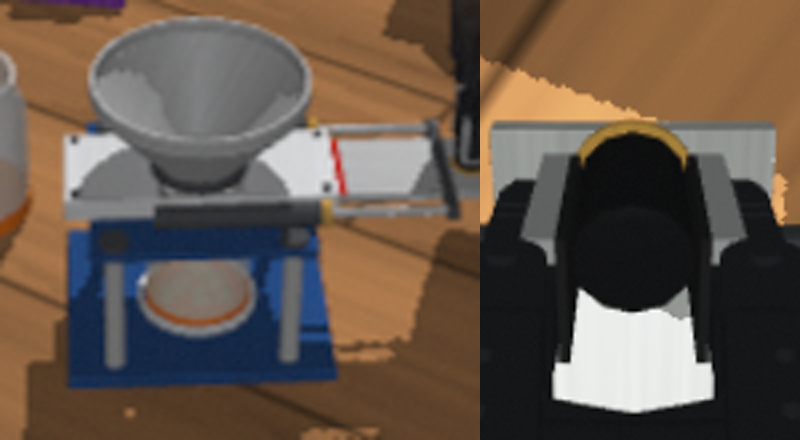

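The scene crop shows the red line emerging at the guide edge at (337,165) and the knob still between the pads. Arm travel is about 47.5 mm, so I need about 2.5 mm more.

>>> play_rows(commands=[[-0.05,0.08,0,0],[-0.1,0.13,0,0],[0,0,0,0],[0,0,0,0],[0,0,0,0]])

```text
time: 27.4
tool_pos: [524.9, 181.6, 126.4]
orientation: [0.461, 0.888, -0.001, 0.003]
wrist_force: [1.0, -9.5, 2.7]
finger_gap: 0.228
gripper_force: 78.4
```

```bash
python3 - <<'E'
from h import *
st()
A=np.array([625.3,38.8]);u=np.array([-.577,.817])
for n in("top","scene"):
    s=snap(n);P=cloud(s);g=cv2.cvtColor(s["image"],cv2.COLOR_RGB2HSV).astype(int)
    m=((g[...,0]<6)|(g[...,0]>174))&(g[...,1]>110)&(g[...,2]>70)&(np.abs((P[...,:2]-A)@u-90)<20)&(np.abs((P[...,:2]-A)@[u[1],-u[0]])<45)&(P[...,2]>100)&(P[...,2]<125)
    p=P[m];
    if len(p): a=(p[:,:2]-A)@u;print(n,"red",len(p),np.percentile(a,[2,25,50,75,98]).round(1),np.median(p[:,2]).round(1))
a=snap("top")["image"][:,:,::-1];s=snap("scene")["image"][:,:,::-1]
im=np.hstack([cv2.resize(a[130:220,250:350],(400,360),interpolation=2),cv2.resize(s[225:285,280:360],(400,360),interpolation=2)])
cv2.imwrite("pics/fin.png",im)
E
```

```text
t 27.4 pos [524.9 181.6 126.4] yAng 0.613 tilt [ 0.003 -0.005 -1.   ] F [ 1.  -9.5  2.7] gap 0.228 gf 78.4 q [ 0.24  0.    1.96 -0.01  1.18 -0.37]
top red 42 [86.3 87.8 89.3 90.7 92.1] 114.1
scene red 31 [85.  86.4 87.7 89.1 90.7] 114.5
```

View pics/fin.png

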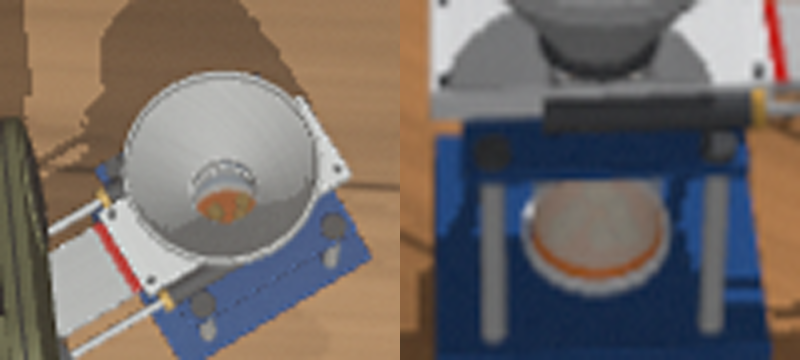

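The top crop shows the hopper empty, blanks on the barrel's orange floor at (225,205), and the full red line out at (118,258), spanning about 85–93 mm. The gate is held still, so I'm handing in.

```bash
python3 -c "
from bench import manip
print(manip.sign_off())"
```

```text
the job is handed in; nothing more can be done
None
```

I tipped the blanks into the hopper with the gate shut, set the scoop back flat, and handed in at 27.4 s still gripping the gate at about 50 mm, whole red line showing. The hopper looked empty from above, and blanks were visible in the barrel, though I could not count all six there; the sign-off returned no verdict.

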